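# Turn the gearbox parts round for reassembly

### The job

The four gearbox parts stand on the steel strip-down rack in the order they came off the shaft. Move them to the wooden build-up rack in the reverse order: the part next to the steel rack's end block goes on the seat farthest from the wooden rack's end block, the next one on the seat beside that, and so on, so that the last ends up next to the wooden rack's end block. Leave each part the same way up as it was, down over its spindle and flat on its seat.

Things in the scene. Friction and masses are not known exactly. Their poses are not given: they have to be found in the camera images.
- gear_center (a point): Steel spur gear with 18 square teeth, 62 mm across the teeth, 16 mm high, bore 28 mm, 0.25 kg; gripped across the teeth. It is thinner than the spindle, whose tip stands 10 mm out of its top. Stands on a seat of the steel rack at the start. Site: its centre, on the axis, half-way up; z up along the axis.
- bearing_center (a point): Steel ball bearing, smooth outside, balls showing between two rings, 52 mm diameter, 20 mm high, bore 28 mm, 0.2 kg; the spindle's tip stands 6 mm out of its top. Stands on a seat of the steel rack at the start. Site: its centre, on the axis, half-way up; z up along the axis.
- sleeve_center (a point): Tall plain steel tube, 40 mm diameter, 60 mm high, bore 30 mm, 0.22 kg; the tallest part. Stands on a seat of the steel rack at the start. Site: its centre, on the axis, half-way up; z up along the axis.
- flange_center (a point): Aluminium flanged hub: below, a round flange 64 mm in diameter and 8 mm thick with six dark bolt holes; above it a hub 40 mm in diameter and 38 mm high (46 mm in all), bore 28 mm, 0.3 kg. Grip the hub in its upper half, about 9 mm above the centre, so that the fingertips stay above the flange. Stands on a seat of the steel rack at the start. Site: its centre, on the axis, half-way up; z up along the axis.
- src_rack: Steel strip-down rack, fixed: grey plate 80 x 400 x 10 mm, its row along y left-right (+y to the robot's left), over 100 mm from the other row. Seats at y -120, -40, 40, 120 mm, a part on each. End block (15 mm thick, top 40 mm above the bench) at y 170 to 185 mm; the other end (y -215 mm) has only a loose hex nut, not part of the job. Origin: on the bench, mid-row.
- dst_rack: Wooden build-up rack, fixed: board 80 x 350 x 10 mm, row along y left-right (+y to the robot's left). Empty seats like the steel rack's at y -120, -40, 40, 120 mm: shoulder 40 mm wide, top 28 mm above the bench, with a 12 mm spindle 26 mm tall. End block (15 mm thick, top 40 mm above the bench) at y 170 to 185 mm; the other end is plain. Origin: on the bench, mid-row.
- seat_gear: The gear's seat on the steel rack: fixed; one of four identical seats, in changing order: round shoulder 40 mm in diameter, 18 mm high, its top (on which the part rests) 28 mm above the bench, and from it a round-tipped spindle, 12 mm in diameter, 26 mm tall. Origin: on the axis, foot of the shoulder. It stays as a mark of where the gear stood at the start.
- seat_bearing: The bearing's seat on the steel rack: fixed; one of four identical seats, in changing order: round shoulder 40 mm in diameter, 18 mm high, its top (on which the part rests) 28 mm above the bench, and from it a round-tipped spindle, 12 mm in diameter, 26 mm tall. Origin: on the axis, foot of the shoulder. It stays as a mark of where the bearing stood at the start.
- seat_sleeve: The sleeve's seat on the steel rack: fixed; one of four identical seats, in changing order: round shoulder 40 mm in diameter, 18 mm high, its top (on which the part rests) 28 mm above the bench, and from it a round-tipped spindle, 12 mm in diameter, 26 mm tall. Origin: on the axis, foot of the shoulder. It stays as a mark of where the sleeve stood at the start.
- seat_flange: The flanged hub's seat on the steel rack: fixed; one of four identical seats, in changing order: round shoulder 40 mm in diameter, 18 mm high, its top (on which the part rests) 28 mm above the bench, and from it a round-tipped spindle, 12 mm in diameter, 26 mm tall. Origin: on the axis, foot of the shoulder. It stays as a mark of where the flanged hub stood at the start.
There are look-alikes about, which are no part of the job. What is shaped like the part that bears gear_center but purple or turquoise is not meant.

How it is judged:
By the outcome, as a careful person would: the job done as asked, in the order asked, and still so for the second after the job is handed in, with the robot touching nothing.
It also fails if it takes over 83 s, if anything falls off the work surface, if the arm or the gripper's body presses on something with over 40 N, if the wrist force passes 120 N, or if a joint passes its speed limit or range.

### The arm

A 6-joint arm with a two-finger parallel gripper is mounted at the origin on the work surface. World frame = base frame: x ahead of the robot, y to its left, z up, the work surface at z = 0. Lengths are in m, angles in rad, forces in N, time in s.
With the tool pointing down it reaches from about 0.3 to 0.75 m from the base axis. Payload 8.5 kg.
Tool frame: the origin (TCP) lies midway between the tips of the shut fingers; the grasp point (between the pads) lies 19 mm behind it; z points along the fingers, y is the line along which they close (so a half turn about z gives the same grasp; the last joint's range is limited). The gripper opens to 85 mm and grips with 20 to 120 N. Pads are 22 mm wide; open, the fingers measure 114 mm over their backs; the gripper's body (76 mm by 85 mm) begins 54 mm behind the grasp point. The pads swing forward as they close: fully open they stand 13 mm farther back than shut.
Start: joints at [-1.479, 0.381, 1.297, -0, 1.464, -0.215], TCP at [0.166, -0.524, 0.231] pointing down, gripper open.
Joint ranges: [-3.11, 3.11], [-0.89, 2.33], [0.22, 2.48], [-1.42, 4.56], [0.17, 2.85], [-2.88, 2.88]. Speed limits (rad/s): [2.39, 2.39, 3.14, 3.14, 3.14, 3.14].

### API

Orientations are given as a unit quaternion [w, x, y, z].
In Python, from station import r gives the robot as it stands.
- The arm moves only by the tool play_rows, never from a script. Its argument "motion" is one flat list of numbers, 7 for each row, row after row: the shift along the tool's x, y, z in cm, then the turn, a rotation vector about the tool's x, y, z in rad, then the closure, from 0 (fully open) to 1 (shut). A call has 1 to 12 rows; each row shifts and turns the commanded pose from where the row before left it, along the tool's axes as they then stand; what a row does not reach is not made up. A row lasts 1/8 s, in which the tool goes at most 62.5 mm and 10.7 degrees, less where a joint would pass 70% of its speed; a pose out of reach is approached as far as the arm can. A call is refused whole if a number of a shift passes 6.25 or a number of a turn 0.188, either way. A call with a gripper value outside its range is refused whole. The fingers move at their own pace and stop on an object; the grip force is fixed at half the most. Time passes only in rows, so rows that do not move let the fingers close. It gives the time, the measured TCP pose, the force, the opening and the grip force at its end, in the units of the state.
- r.get_state(): the state, without advancing time (a new reading comes with each control period).
- r.read_camera(name): name is "scene" or "side" or "wrist"; returns (picture, depth): 420x560x3 uint8, red, green, blue; 420x560 float32, m along the optical axis (not along the pixel's ray), 0 where there is no reading.
- r.camera_params(name): a dict with "fx", "fy", "cx", "cy" (pixels), "origin" and "rotation" of the camera in the world. Camera axes: x right, y up, looking along -z (the intrinsics and any distortion apply to the point x, -y, -z); pixel columns grow to the right and rows downward; lengths in m; the calibration is good to about 2 mm. A picture is of the moment at which its call begins: read the wrist's pose just before it. camera_params takes no time and is no camera call; for the wrist camera it gives the pose at the moment of the call.
- r.finish_job(): hands the job in; it is judged then, once.
The state is a dict: "time": time; "q": joint angles; "joint_velocities": joint speeds; "tau": joint torques, N m; "ee_pos": TCP position; "tcp_rot": TCP orientation; "wrist_force": force on the tool from outside, world axes, zero at the start; "moment": the same for the moment, N m; "gripper_width": finger opening in m; "finger_force": force on a finger pad.
Only numpy, scipy, OpenCV 4.12 (cv2) and the standard library are available. Lean on these libraries where they do the work, as an engineer would, in place of code of your own. Each camera call takes 0.05 s, during which the arm holds its last target. There are 200 camera calls.

## Working session

There is one attempt and no reset: what is moved stays moved. The work goes in short steps, Python scripts to look and compute and a tool call to move; the robot and the scene stay as the last step left them, time stands still between calls to the robot, and variables do not carry over. Pictures are saved under pics/ and viewed, at most 14 in all, crops included, and the job is handed in when it is done.

Besides the shell and the picture viewer there is one more tool, called by a JSON object that holds its "op" and its "data". play_rows: Moves the arm, as the interface text tells. Its arguments: {"type":"object","properties":{"motion":{"type":"array"}},"required":["motion"]}

```bash
mkdir -p pics; ls; python3 - <<'E'
from station import r
import cv2,numpy as np
print(r.get_state())
for n in("scene","side"):
    im,d=r.read_camera(n); cv2.imwrite(f"pics/{n}0.png",im[:,:,::-1]); np.savez(f"pics/{n}0.npz",im=im,d=d)
    print(n,r.camera_params(n))
E
```

```text
pics
{'time': 0.0, 'q': array([-1.47930745e+00,  3.81195598e-01,  1.29826494e+00,  8.20646554e-06,
        1.46357107e+00, -2.15299557e-01]), 'joint_velocities': array([ 0.0006436 , -0.00041019, -0.00046955, -0.00110673, -0.00103215,
       -0.00102134]), 'tau': array([ 1.59162038e-03, -4.48457623e+01, -2.31277478e+01, -9.15543251e-05,
        4.75447567e-03,  2.42672357e-06]), 'ee_pos': array([ 0.1660724 , -0.52402658,  0.23071058]), 'tcp_rot': array([-7.17844410e-04,  9.88257969e-01,  1.52792894e-01,  4.85824344e-05]), 'wrist_force': array([-0.78631598,  0.00206783, -0.43918763]), 'moment': array([ 0.00290836, -0.01600541,  0.03683999]), 'finger_force': 0.0, 'gripper_width': 0.08557943303351803}
scene {'fx': 383.09201634959845, 'fy': 383.09201634959845, 'cx': 275.50816847387756, 'cy': 208.54126156024222, 'origin': array([0.69470324, 0.22438742, 0.64657302]), 'rotation': array([0.29738476, 0.07898252, 0.23177185, 0.92282494])}
side {'fx': 488.7177786453962, 'fy': 488.7177786453962, 'cx': 278.0125156105176, 'cy': 203.1864831492665, 'origin': array([0.27035755, 0.63529496, 0.50898451]), 'rotation': array([-0.14237115, -0.07094433,  0.47043842,  0.86797756])}
```

View pics/scene0.png

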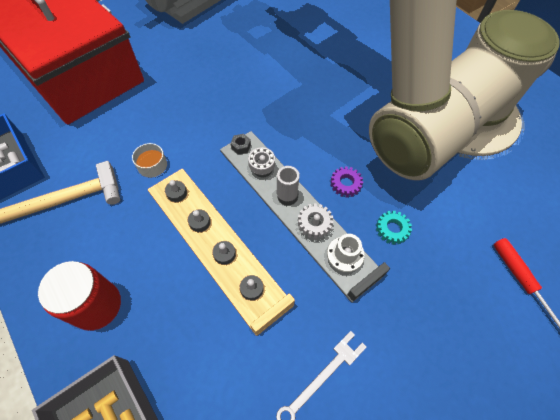

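View pics/side0.png

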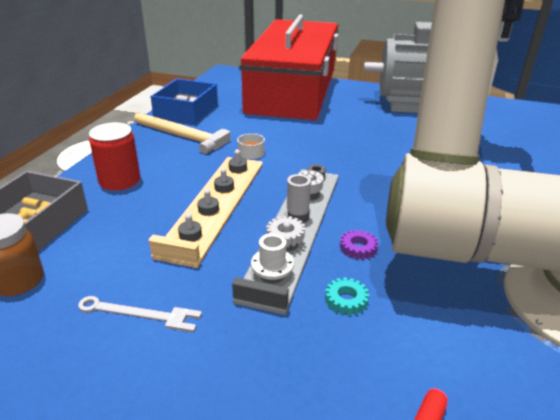

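```bash
cat > h.py <<'E'
import numpy as np,cv2
from scipy.spatial.transform import Rotation as R
from station import r
def rot(q): return R.from_quat(np.r_[q[1:],q[0]]).as_matrix()
def cloud(d,p):
    v,u=np.mgrid[:d.shape[0],:d.shape[1]]
    c=np.stack([(u-p['cx'])/p['fx']*d,-(v-p['cy'])/p['fy']*d,-d],-1)
    return c@rot(p['rotation']).T+p['origin']
def ray(uv,p,z):
    d=rot(p['rotation'])@np.array([(uv[0]-p['cx'])/p['fx'],-(uv[1]-p['cy'])/p['fy'],-1]); o=p['origin']
    return o+d*(z-o[2])/d[2]
E
python3 - <<'E'
from h import *
for n,px in(("scene",[(175,190),(198,219),(224,252),(251,288),(261,160),(288,185),(315,220),(346,253)]),):
    f=np.load(f"pics/{n}0.npz");P=cloud(f['d'],r.camera_params(n)); bad=f['d']==0
    print(bad.mean(), P[330,150])
    for u,v in px:
        q=P[v-40:v+41,u-40:u+41].reshape(-1,3)
        c=P[v,u]
        q=q[np.hypot(*(q-c)[:,:2].T)<.034]
        z=q[:,2]
        print((u,v),c.round(3),np.histogram(z,np.arange(0,.1,.008))[0])
    for z0,z1,px in((.023,.033,px[:4]),):
      for u,v in px:
        m=((P[...,2]>z0)&(P[...,2]<z1)&(np.hypot(*(P-P[v,u])[...,:2].T).T<.035)).astype(np.uint8)
        pts=P[m>0][:,:2].astype(np.float32); (c,rad)=cv2.minEnclosingCircle(pts); print(u,v,c,rad,len(pts))
    for z0,z1,px in((.086,.092,[(288,175)]),(.072,.078,[(349,243)]),(.042,.046,[(315,220)]),(.046,.051,[(261,160)])):
      u,v=px[0]
      m=((P[...,2]>z0-.002)&(P[...,2]<z1+.002)); k=np.zeros_like(m);k[v-25:v+25,u-25:u+25]=1;m&=k
      pts=P[m][:,:2].astype(np.float32); c,rad=cv2.minEnclosingCircle(pts); print(z0,c,rad,len(pts),pts.mean(0))
E
```

```text
0.003971088435374149 [ 0.78539399  0.007223   -0.00247113]
(175, 190) [ 0.626 -0.185  0.029] [ 45 467  46 252  17  18  28   0   0   0   0   0]
(198, 219) [ 0.622 -0.104  0.035] [ 85 494  46 281  14  16  32   0   0   0   0   0]
(224, 252) [ 0.618 -0.024  0.033] [ 99 566  44 318  14  14  35   0   0   0   0   0]
(251, 288) [0.616 0.056 0.034] [124 657  30 374  10  15  39   0   0   0   0   0]
(261, 160) [ 0.463 -0.136  0.048] [ 52 342  13  55  99 350 101   0   0   0   0   0]
(288, 185) [ 0.47  -0.043  0.086] [120 505  40  38  42  48  45  61  66  70 151  10]
(315, 220) [0.458 0.023 0.046] [ 56 294   0 115 129 625  33   0   0   0   0   0]
(346, 253) [0.466 0.108 0.074] [155 389   0  40 428  74 103  85 123 155   0   0]
175 190 (0.6238476037979126, -0.18832242488861084) 0.02069358341395855 257
198 219 (0.6207976341247559, -0.1091851070523262) 0.019994599744677544 286
224 252 (0.6173971891403198, -0.029101351276040077) 0.019813835620880127 330
251 288 (0.6133546829223633, 0.05060601979494095) 0.020049888640642166 379
0.086 (0.45752692222595215, -0.0592987947165966) 0.020429452881217003 172 [ 0.4586645  -0.05919553]
0.072 (0.4508923590183258, 0.0993952676653862) 0.019820451736450195 228 [0.4511248  0.09972568]
0.042 (0.45888838171958923, 0.0046098921447992325) 0.04705573618412018 644 [0.4556024  0.02018588]
0.046 (0.4583306610584259, -0.11913596838712692) 0.046447526663541794 368 [ 0.45953095 -0.13850702]
```

{"op": "play_rows", "data": {"motion": [0,0,0,0,0,-0.187,0,0,0,0,0,0,-0.187,0,0,0,0,0,0,-0.187,0,0,0,0,0,0,-0.187,0,0,0,0,0,0,-0.187,0,0,0,0,0,0,-0.187,0,0,0,0,0,0,-0.185,0,0,0,0,0,0,0,0]}}

```text
time: 1.1
ee_pos: [0.1661, -0.5241, 0.231]
tcp_rot: [-0.0, 0.692, 0.722, 0.0]
wrist_force: [0.6, 0.1, -0.7]
gripper_width: 0.0855
finger_force: 0.0
```

{"op": "play_rows", "data": {"motion": [2,1,0,0,0,0,0,4.5,2.3,0,0,0,0,0,5,2.55,0,0,0,0,0,5,2.55,0,0,0,0,0,5,2.55,0,0,0,0,0,5,2.55,0,0,0,0,0,5,2.55,0,0,0,0,0,5,2.55,0,0,0,0,0,5,2.55,0,0,0,0,0,5,2.55,0,0,0,0,0,5,2.55,0,0,0,0,0,4.5,2.3,0,0,0,0,0]}}

```text
time: 2.6
ee_pos: [0.4277, 0.0495, 0.2314]
tcp_rot: [0.0, 0.693, 0.721, 0.0]
wrist_force: [0.9, -1.0, -0.3]
gripper_width: 0.0855
finger_force: 0.0
```

{"op": "play_rows", "data": {"motion": [3,1.6,0,0,0,0,0,1,0.5,0,0,0,0,0,0,0,0,0,0,0,0,0,0,0,0,0,0,0]}}

```text
time: 3.1
ee_pos: [0.4462, 0.0874, 0.2314]
tcp_rot: [0.0, 0.693, 0.721, -0.0]
wrist_force: [0.3, -0.1, -0.3]
gripper_width: 0.0856
finger_force: 0.0
```

```bash
cat >> h.py <<'E'
def go(x,y,z,th=1.6143):
    s=r.get_state(); M=rot(s['tcp_rot']); d=M.T@(np.array([x,y,z])-s['ee_pos'])
    Rt=np.array([[np.cos(th),np.sin(th),0],[np.sin(th),-np.cos(th),0],[0,0,-1]])
    w=R.from_matrix(M.T@Rt).as_rotvec()
    print('cm',(d*100).round(2),'turn',w.round(4),'pos',s['ee_pos'].round(4),'t',round(s['time'],2),'w',round(s['gripper_width'],4),'ff',s['finger_force'])
E
python3 - <<'E'
from h import *
go(.451,.0995,.16)
p=r.camera_params("wrist");im,d=r.read_camera("wrist");cv2.imwrite("pics/w1.png",im[:,:,::-1]);np.savez("pics/w1.npz",d=d,im=im)
print(p)
P=cloud(d,p)
for c,z in(((.451,.0995),.074),((.4543,.02),.044),((.4578,-.0593),.088)):
    m=(abs(P[...,2]-z)<.004)&(np.hypot(P[...,0]-c[0],P[...,1]-c[1])<.036); q=P[m][:,:2].astype(np.float32)
    if len(q)>20: print(c,len(q),cv2.minEnclosingCircle(q),q.mean(0),P[m][:,2].mean())
E
```

```text
cm [1.19 0.53 7.14] turn [-0.0002  0.0002 -0.0026] pos [0.4462 0.0874 0.2314] t 3.1 w 0.0856 ff 0.0
{'fx': 317.06404318944976, 'fy': 317.06404318944976, 'cx': 283.55563560999707, 'cy': 209.9415623556937, 'origin': array([0.44221507, 0.15731773, 0.37340877]), 'rotation': array([ 0.98971129, -0.14156808, -0.00306506,  0.02050979])}
(0.451, 0.0995) 682 ((0.4493103623390198, 0.0999501422047615), 0.020023982971906662) [0.44927293 0.10042639] 0.07301602460180985
(0.4543, 0.02) 1594 ((0.45355871319770813, 0.020876027643680573), 0.0313512459397316) [0.4534854  0.02209081] 0.04334326859440695
(0.4578, -0.0593) 486 ((0.4564948081970215, -0.05864561349153519), 0.020512908697128296) [ 0.45636904 -0.0579728 ] 0.08694953268385465
```

View pics/w1.png

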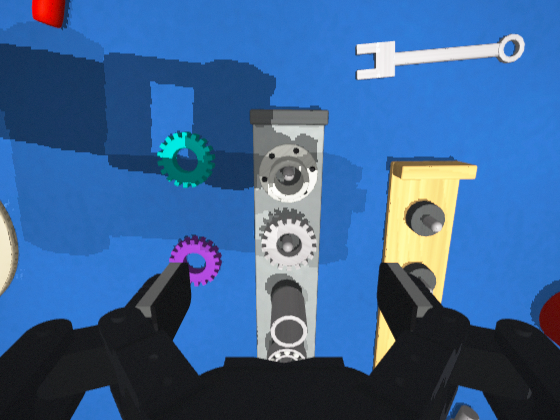

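{"op": "play_rows", "data": {"motion": [1.2,0.45,2,0,0,-0.0026,0,0,0,5,0,0,0,0,0,0,5,0,0,0,0,0,0,4,0,0,0,0,0,0,2,0,0,0,0,0,0,1,0,0,0,0,0,0,0,0,0,0,0,0,0,0,0,0,0,1,0,0,0,0,0,0,1,0,0,0,0,0,0,1,0,0,0,0,0,0,1,0,0,0,0,0,0,1]}}

```text
time: 4.65
ee_pos: [0.4508, 0.1005, 0.0421]
tcp_rot: [0.0, 0.691, 0.723, 0.0]
wrist_force: [-2.4, -0.7, 7.2]
gripper_width: 0.0384
finger_force: 59.9
```

```bash
python3 - <<'E'
from h import *
go(.6238,-.1883,.12)
print(r.get_state()['wrist_force'])
E
```

```text
cm [-29.64  15.98  -7.76] turn [0.0012 0.0001 0.0021] pos [0.4508 0.1005 0.0421] t 4.65 w 0.0384 ff 59.9209018656984
[-2.44340936 -0.67664447  7.24039239]
```

{"op": "play_rows", "data": {"motion": [0,0,-1.5,0,0,0,1,0,0,-4,0,0,0,1,-1,0.5,-4,0,0,0,1,-3,1.6,-0.5,0,0,0,1,-4.5,2.4,0,0,0,0,1,-5,2.7,0,0,0,0,1,-5,2.7,0,0,0,0,1,-5,2.7,0,0,0,0,1,-3.6,2,0,0,0,0,1,-2,1,0,0,0,0,1,-0.5,0.4,0,0,0,0,1,0,0,0,0,0,0,1]}}

```text
time: 6.15
ee_pos: [0.6235, -0.1872, 0.141]
tcp_rot: [-0.001, 0.691, 0.723, -0.0]
wrist_force: [0.1, -0.8, -4.3]
gripper_width: 0.0385
finger_force: 61.3
```

```bash
python3 - <<'E'
from h import *
go(.6238,-.1883,.043)
p=r.camera_params("wrist");im,d=r.read_camera("wrist");cv2.imwrite("pics/w2.png",im[:,:,::-1]);P=cloud(d,p)
for c in((.6238,-.1883),(.6206,-.109),(.617,-.029),(.6134,.0507)):
    m=(abs(P[...,2]-.027)<.004)&(np.hypot(P[...,0]-c[0],P[...,1]-c[1])<.03); q=P[m][:,:2].astype(np.float32)
    if len(q)>20: print(c,len(q),cv2.minEnclosingCircle(q),q.mean(0))
print(r.get_state()['wrist_force'])
E
```

```text
cm [-0.12  0.03  9.8 ] turn [-0.0008 -0.0007  0.0024] pos [ 0.6235 -0.1872  0.141 ] t 6.15 w 0.0385 ff 61.28820825833827
(0.6238, -0.1883) 593 ((0.6238380670547485, -0.18351782858371735), 0.019072122871875763) [ 0.6235187  -0.17661048]
(0.6206, -0.109) 1916 ((0.6198297142982483, -0.10860398411750793), 0.01997838169336319) [ 0.6198596  -0.10849096]
(0.617, -0.029) 702 ((0.6165257692337036, -0.037393223494291306), 0.017838047817349434) [ 0.61644405 -0.04248986]
[ 0.47754131  0.48305222 -2.89040194]
```

View pics/w2.png

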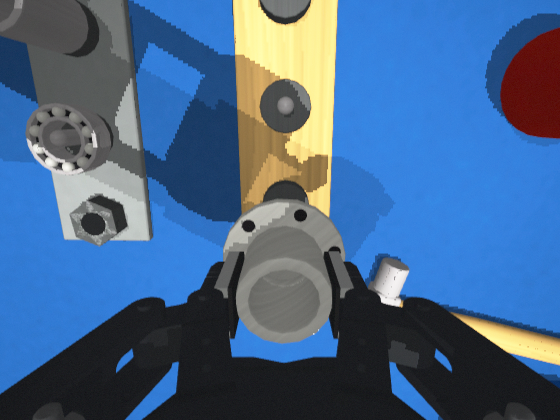

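```bash
python3 - <<'E'
from h import *
f=np.load("pics/scene0.npz");P=cloud(f['d'],r.camera_params("scene"))
for n,(u0,u1,v0,v1) in dict(hammer=(85,122,155,208),cup=(128,170,138,182)).items():
    q=P[v0:v1,u0:u1].reshape(-1,3); q=q[q[:,2]>.015]; print(n,q.min(0).round(3),q.max(0).round(3))
E
```

```text
hammer [ 0.695 -0.329  0.015] [0.765 0.224 0.647]
cup [ 0.602 -0.314  0.015] [0.695 0.224 0.647]
```

{"op": "play_rows", "data": {"motion": [-0.1,0,2,0,0,0,1,0,0,3,0,0,0,1,0,0,2,0,0,0,1,0,0,1.4,0,0,0,1,0,0,0.7,0,0,0,1,0,0,0,0,0,0,1]}}

```text
time: 6.95
ee_pos: [0.6239, -0.1887, 0.0505]
tcp_rot: [0.0, 0.691, 0.723, 0.0]
wrist_force: [0.6, -1.3, -2.8]
gripper_width: 0.0385
finger_force: 61.2
```

{"op": "play_rows", "data": {"motion": [0,0,0.4,0,0,0,1,0,0,0.4,0,0,0,1,0,0,0,0,0,0,1]}}

```text
time: 7.32
ee_pos: [0.6239, -0.1889, 0.0423]
tcp_rot: [0.0, 0.691, 0.723, 0.0]
wrist_force: [0.8, -0.6, -3.0]
gripper_width: 0.0384
finger_force: 61.4
```

{"op": "play_rows", "data": {"motion": [0,0,0.1,0,0,0,1,0,0,0,0,0,0,1]}}

```text
time: 7.58
ee_pos: [0.6239, -0.189, 0.0422]
tcp_rot: [0.0, 0.691, 0.723, 0.0]
wrist_force: [-3.9, -0.0, 6.4]
gripper_width: 0.0386
finger_force: 62.0
```

{"op": "play_rows", "data": {"motion": [0,0,0,0,0,0,0.35,0,0,0,0,0,0,0.35,0,0,0,0,0,0,0.35,0,0,-1,0,0,0,0.35,0,0,-3,0,0,0,0.35,0,0,-4,0,0,0,0,1,-0.8,-3,0,0,0,0,3,-2.4,0,0,0,0,0,4.5,-3.6,0,0,0,0,0,4.5,-3.6,0,0,0,0,0,4.5,-3.6,0,0,0,0,0,2,-1.6,0,0,0,0,0]}}

```text
time: 9.07
ee_pos: [0.4573, 0.0006, 0.1522]
tcp_rot: [0.0, 0.69, 0.724, 0.0]
wrist_force: [-0.1, -0.3, -0.1]
gripper_width: 0.0852
finger_force: 0.0
```

```bash
python3 - <<'E'
from h import *
go(.454,.0205,.015)
p=r.camera_params("wrist");im,d=r.read_camera("wrist")
s,dd=r.read_camera("scene");cv2.imwrite("pics/s2.png",s[:,:,::-1]);P=cloud(dd,r.camera_params("scene"))
m=(abs(P[...,2]-.074)<.005)&(np.hypot(P[...,0]-.6238,P[...,1]+.1883)<.035);q=P[m][:,:2].astype(np.float32);print(len(q),cv2.minEnclosingCircle(q) if len(q) else 0,P[m][:,2].mean())
E
```

```text
cm [ 2.   -0.24 13.72] turn [ 0.0005 -0.      0.0035] pos [0.4573 0.0006 0.1522] t 9.07 w 0.0852 ff 0.0
203 ((0.6244710087776184, -0.18918666243553162), 0.020137004554271698) 0.07258398214759018
```

View pics/s2.png

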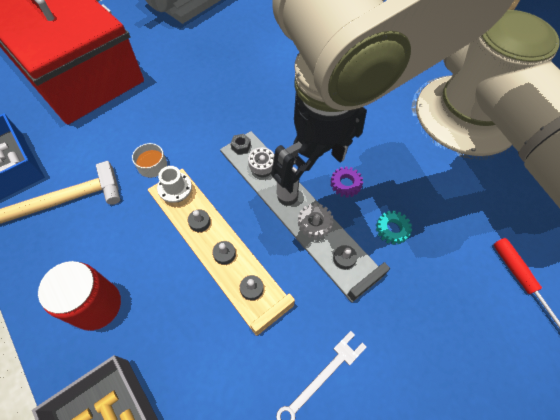

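{"op": "play_rows", "data": {"motion": [1.5,-0.24,1,0,0,0.003,0,0.5,0,4,0,0,0,0,0,0,4,0,0,0,0,0,0,3,0,0,0,0,0,0,1.3,0,0,0,0,0,0,0.6,0,0,0,0,0,0,0,0,0,0,0,0,0,0,0,0,0,1,0,0,0,0,0,0,1,0,0,0,0,0,0,1,0,0,0,0,0,0,1]}}

```text
time: 10.55
ee_pos: [0.4562, 0.0186, 0.0137]
tcp_rot: [0.001, 0.692, 0.722, 0.0]
wrist_force: [-2.6, -0.3, 13.1]
gripper_width: 0.0606
finger_force: 61.8
```

```bash
python3 - <<'E'
from h import *
go(.6202,-.1088,.1)
E
```

```text
cm [-13.43  15.85  -8.6 ] turn [ 0.0019  0.0006 -0.0008] pos [0.4562 0.0186 0.0137] t 10.55 w 0.0606 ff 61.759312860667706
```

{"op": "play_rows", "data": {"motion": [0,0,-1.5,0,0,0,1,0,0,-3.5,0,0,0,1,0,0.5,-3,0,0,0,1,-1.5,2,-1,0,0,0,1,-3,3.4,0,0,0,0,1,-3.5,4,0,0,0,0,1,-3.3,3.5,0,0,0,0,1,-1.7,1.8,0,0,0,0,1,-0.6,0.65,0,0,0,0,1,0,0,0,0,0,0,1,0,0,0,0,0,0,1]}}

```text
time: 11.92
ee_pos: [0.6193, -0.1096, 0.1025]
tcp_rot: [-0.0, 0.692, 0.722, -0.0]
wrist_force: [-0.5, 0.0, -2.3]
gripper_width: 0.0602
finger_force: 65.8
```

```bash
python3 - <<'E'
from h import *
go(.6202,-.1088,.014)
p=r.camera_params("wrist");im,d=r.read_camera("wrist");cv2.imwrite("pics/w3.png",im[:,:,::-1]);P=cloud(d,p)
s=r.get_state();t=s['ee_pos'];print(s['wrist_force'])
m=(abs(P[...,2]-(.044+t[2]-.0137))<.006)&(np.hypot(*(P[...,:2]-t[:2]).transpose(2,0,1))<.034);q=P[m][:,:2].astype(np.float32);print(len(q),cv2.minEnclosingCircle(q) if len(q) else 0,P[m][:,2].mean())
E
```

```text
cm [0.07 0.1  8.85] turn [-0.0005 -0.0004 -0.0002] pos [ 0.6193 -0.1096  0.1025] t 11.93 w 0.0602 ff 65.7692152261734
[-0.21754469  0.55208628 -2.68692352]
13357 ((0.6194162368774414, -0.10950101166963577), 0.03397690877318382) 0.13183255366271932
```

View pics/w3.png

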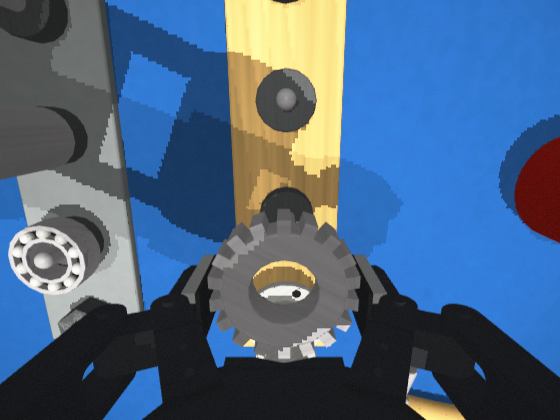

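{"op": "play_rows", "data": {"motion": [-0.05,0.1,2,0,0,0,1,0,0,3,0,0,0,1,0,0,2,0,0,0,1,0,0,1,0,0,0,1,0,0,0.6,0,0,0,1,0,0,0.2,0,0,0,1,0,0,0,0,0,0,1,0,0,0,0,0,0,1]}}

```text
time: 12.98
ee_pos: [0.6212, -0.111, 0.0148]
tcp_rot: [0.0, 0.692, 0.722, 0.0]
wrist_force: [-0.6, -0.5, -2.3]
gripper_width: 0.0604
finger_force: 65.8
```

{"op": "play_rows", "data": {"motion": [0,0,0.12,0,0,0,1,0,0,0,0,0,0,1,0,0,0,0,0,0,1]}}

```text
time: 13.35
ee_pos: [0.6213, -0.111, 0.0138]
tcp_rot: [0.0, 0.692, 0.722, 0.0]
wrist_force: [-1.5, 0.7, 5.4]
gripper_width: 0.0603
finger_force: 66.3
```

{"op": "play_rows", "data": {"motion": [0,0,0,0,0,0,0,0,0,0,0,0,0,0,0,0,0,0,0,0,0,0,0,-1.5,0,0,0,0,0,0,-4,0,0,0,0,0.5,-1,-4,0,0,0,0,1,-3,-1.5,0,0,0,0,1.5,-4.2,0,0,0,0,0,1.5,-4,0,0,0,0,0,1,-2.6,0,0,0,0,0,0.4,-1.2,0,0,0,0,0,0,0,0,0,0,0,0]}}

```text
time: 14.85
ee_pos: [0.459, -0.059, 0.1238]
tcp_rot: [0.001, 0.692, 0.722, 0.0]
wrist_force: [0.6, -0.5, 0.1]
gripper_width: 0.0853
finger_force: 0.0
```

```bash
python3 - <<'E'
from h import *
go(.457,-.059,.044)
s,dd=r.read_camera("scene");P=cloud(dd,r.camera_params("scene"))
m=(abs(P[...,2]-.043)<.004)&(np.hypot(P[...,0]-.6204,P[...,1]+.109)<.036);q=P[m][:,:2].astype(np.float32);print(len(q),cv2.minEnclosingCircle(q),P[m][:,2].std())
E
```

```text
cm [ 0.01 -0.21  7.98] turn [ 0.0013  0.0005 -0.001 ] pos [ 0.459  -0.059   0.1238] t 14.85 w 0.0853 ff 0.0
661 ((0.6206983327865601, -0.10913894325494766), 0.03170696273446083) 0.0013256473268600634
```

Gear seated at (0.6207, −0.109). Now the sleeve.

{"op": "play_rows", "data": {"motion": [0,-0.2,1.5,0,0,0,0,0,0,3,0,0,0,0,0,0,2.3,0,0,0,0,0,0,0.9,0,0,0,0,0,0,0.3,0,0,0,0,0,0,0,0,0,0,0,0,0,0,0,0,0,1,0,0,0,0,0,0,1,0,0,0,0,0,0,1,0,0,0,0,0,0,1,0,0,0,0,0,0,1]}}

```text
time: 16.27
ee_pos: [0.4569, -0.059, 0.0438]
tcp_rot: [0.0, 0.692, 0.722, 0.0]
wrist_force: [-1.2, -0.1, 7.3]
gripper_width: 0.0391
finger_force: 59.6
```

```bash
python3 - <<'E'
from h import *
go(.617,-.029,.1)
E
```

```text
cm [ 2.31 16.13 -5.61] turn [ 0.0009  0.0004 -0.001 ] pos [ 0.4569 -0.059   0.0438] t 16.27 w 0.0391 ff 59.63646210730076
```

{"op": "play_rows", "data": {"motion": [0,0,-1.5,0,0,0,1,0,0,-3,0,0,0,1,0,1,-1.5,0,0,0,1,0.4,3,0,0,0,0,1,0.6,4,0,0,0,0,1,0.6,4,0,0,0,0,1,0.5,2.6,0,0,0,0,1,0.2,1.2,0,0,0,0,1,0,0.3,0,0,0,0,1,0,0,0,0,0,0,1]}}

```text
time: 17.52
ee_pos: [0.6158, -0.0292, 0.1031]
tcp_rot: [-0.0, 0.692, 0.722, -0.0]
wrist_force: [-0.3, 0.3, -2.1]
gripper_width: 0.0388
finger_force: 60.9
```

```bash
python3 - <<'E'
from h import *
go(.617,-.029,.044)
E
```

```text
cm [0.02 0.12 5.9 ] turn [-0.0008 -0.0001 -0.0012] pos [ 0.6158 -0.0292  0.1031] t 17.52 w 0.0388 ff 60.92590022832155
```

{"op": "play_rows", "data": {"motion": [0,0.1,1.5,0,0,0,1,0,0,2,0,0,0,1,0,0,1.4,0,0,0,1,0,0,0.7,0,0,0,1,0,0,0.3,0,0,0,1,0,0,0.05,0,0,0,1,0,0,0,0,0,0,1,0,0,0,0,0,0,1]}}

```text
time: 18.52
ee_pos: [0.6177, -0.029, 0.0439]
tcp_rot: [0.0, 0.692, 0.722, 0.0]
wrist_force: [0.8, 0.3, -2.9]
gripper_width: 0.039
finger_force: 61.1
```

{"op": "play_rows", "data": {"motion": [0,0,0.1,0,0,0,1,0,0,0,0,0,0,1,0,0,0,0,0,0,1]}}

```text
time: 18.9
ee_pos: [0.6177, -0.029, 0.0438]
tcp_rot: [0.001, 0.692, 0.722, 0.0]
wrist_force: [-2.1, 0.2, 6.7]
gripper_width: 0.0397
finger_force: 61.8
```

{"op": "play_rows", "data": {"motion": [0,0,0,0,0,0,0,0,0,0,0,0,0,0,0,0,0,0,0,0,0,0,0,-1.5,0,0,0,0,0,0,-4,0,0,0,0,0,0,-2.7,0,0,0,0,-1,-2,0,0,0,0,0,-2.5,-4,0,0,0,0,0,-3,-4.2,0,0,0,0,0,-2.5,-3.6,0,0,0,0,0,-1,-2,0,0,0,0,0,-0.2,-0.3,0,0,0,0,0]}}

```text
time: 20.4
ee_pos: [0.4605, -0.1384, 0.1257]
tcp_rot: [0.001, 0.693, 0.721, 0.0]
wrist_force: [0.0, 0.7, 0.8]
gripper_width: 0.0854
finger_force: 0.0
```

```bash
python3 - <<'E'
from h import *
p=r.camera_params("wrist");im,d=r.read_camera("wrist");P=cloud(d,p)
go(.4605,-.1385,.016)
m=(abs(P[...,2]-.047)<.004)&(np.hypot(P[...,0]-.4605,P[...,1]+.1385)<.032);q=P[m][:,:2].astype(np.float32);print(len(q),cv2.minEnclosingCircle(q) if len(q) else 0)
s,dd=r.read_camera("scene");P=cloud(dd,r.camera_params("scene"));cv2.imwrite("pics/s3.png",s[:,:,::-1])
m=(abs(P[...,2]-.087)<.004)&(np.hypot(P[...,0]-.617,P[...,1]+.029)<.036);q=P[m][:,:2].astype(np.float32);print(len(q),cv2.minEnclosingCircle(q) if len(q) else 0)
E
```

```text
cm [-1.000e-02 -6.000e-02  1.095e+01] turn [ 0.0012  0.0007 -0.0019] pos [ 0.461  -0.1383  0.1255] t 20.45 w 0.0856 ff 0.0
2617 ((0.4579792320728302, -0.1397767961025238), 0.026071004569530487)
220 ((0.6181936264038086, -0.029626857489347458), 0.02040986157953739)
```

View pics/s3.png

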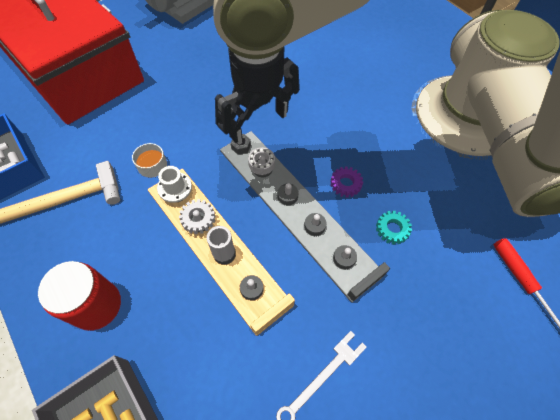

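{"op": "play_rows", "data": {"motion": [-0.05,-0.15,1.5,0,0,0,0,0,0,4,0,0,0,0,0,0,3,0,0,0,0,0,0,1.5,0,0,0,0,0,0,0.8,0,0,0,0,0,0,0.2,0,0,0,0,0,0,0,0,0,0,1,0,0,0,0,0,0,1,0,0,0,0,0,0,1,0,0,0,0,0,0,1,0,0,0,0,0,0,1]}}

```text
time: 21.88
ee_pos: [0.4599, -0.1384, 0.0154]
tcp_rot: [0.001, 0.692, 0.722, 0.0]
wrist_force: [-0.6, 0.8, 6.0]
gripper_width: 0.0501
finger_force: 62.4
```

```bash
python3 - <<'E'
from h import *
go(.6134,.0507,.11)
E
```

```text
cm [18.24 16.16 -9.45] turn [ 0.0012  0.0007 -0.001 ] pos [ 0.4599 -0.1384  0.0154] t 21.88 w 0.0501 ff 62.36806869506836
```

{"op": "play_rows", "data": {"motion": [0,0,-1.5,0,0,0,1,0,0,-4,0,0,0,1,0,0,-3,0,0,0,1,1.5,1.4,-1,0,0,0,1,3,2.7,0,0,0,0,1,4,3.6,0,0,0,0,1,4,3.5,0,0,0,0,1,3.2,2.8,0,0,0,0,1,2,1.7,0,0,0,0,1,0.5,0.5,0,0,0,0,1,0,0,0,0,0,0,1,0,0,0,0,0,0,1]}}

```text
time: 23.38
ee_pos: [0.6131, 0.0495, 0.1097]
tcp_rot: [-0.0, 0.692, 0.722, -0.0]
wrist_force: [0.5, -0.1, -1.6]
gripper_width: 0.05
finger_force: 63.1
```

```bash
python3 - <<'E'
from h import *
go(.6134,.0507,.0155)
E
```

```text
cm [0.12 0.04 9.42] turn [-0.0005  0.0001 -0.002 ] pos [0.6131 0.0495 0.1097] t 23.38 w 0.05 ff 63.05939197540283
```

{"op": "play_rows", "data": {"motion": [0.1,0,2,0,0,0,1,0,0,3,0,0,0,1,0,0,2,0,0,0,1,0,0,1.2,0,0,0,1,0,0,0.8,0,0,0,1,0,0,0.35,0,0,0,1,0,0,0,0,0,0,1,0,0,0.1,0,0,0,1,0,0,0,0,0,0,1]}}

```text
time: 24.5
ee_pos: [0.6138, 0.0514, 0.0155]
tcp_rot: [0.0, 0.692, 0.722, 0.0]
wrist_force: [-1.1, 0.4, -0.4]
gripper_width: 0.0501
finger_force: 63.2
```

{"op": "play_rows", "data": {"motion": [0,0,0.08,0,0,0,1,0,0,0,0,0,0,1,0,0,0,0,0,0,0,0,0,0,0,0,0,0,0,0,0,0,0,0,0,0,0,-1.5,0,0,0,0,0,0,-4,0,0,0,0,0,0,-5,0,0,0,0,0,-3,-3,0,0,0,0,0,-4,0,0,0,0,0,0,-4,0,0,0,0,0,0,0,0,0,0,0,0]}}

```text
time: 26.0
ee_pos: [0.5018, 0.0469, 0.1506]
tcp_rot: [0.0, 0.692, 0.722, 0.0]
wrist_force: [0.6, 0.2, 0.8]
gripper_width: 0.0853
finger_force: 0.0
```

```bash
python3 - <<'E'
from h import *
for n in("scene","side"):
    s,dd=r.read_camera(n);P=cloud(dd,r.camera_params(n));cv2.imwrite(f"pics/{n}4.png",cv2.resize(s[100:340,80:400,::-1],(640,480)))
    for c,z in(((.6238,-.1883),.074),((.6206,-.109),.044),((.617,-.029),.088),((.6134,.0507),.048)):
        m=(abs(P[...,2]-z+.001)<.004)&(np.hypot(P[...,0]-c[0],P[...,1]-c[1])<.036);q=P[m][:,:2].astype(np.float32);print(len(q),cv2.minEnclosingCircle(q) if len(q) else 0,P[m][:,2].mean()-z)
print(r.get_state()['time'],r.get_state()['ee_pos'])
E
```

```text
202 ((0.6238682866096497, -0.19012238085269928), 0.02063816227018833) -0.0013893558601018458
666 ((0.6212102770805359, -0.10901810228824615), 0.03203320875763893) -0.0011213053767710757
224 ((0.6181533932685852, -0.030115991830825806), 0.020390460267663002) -0.0013850679189642973
545 ((0.6143642663955688, 0.049419306218624115), 0.025916434824466705) -0.0013011819935729446
135 ((0.6229628324508667, -0.1865137219429016), 0.020862990990281105) -0.0011612375898563815
289 ((0.6202083826065063, -0.1055884137749672), 0.03277113288640976) -0.00024888794018759763
181 ((0.61842942237854, -0.026522764936089516), 0.02196618728339672) -0.0011999054200506204
454 ((0.6119884252548218, 0.0522163063287735), 0.02730000950396061) -0.00036694244407969867
26.1 [0.50440217 0.04662603 0.15038863]
```

View pics/scene4.png

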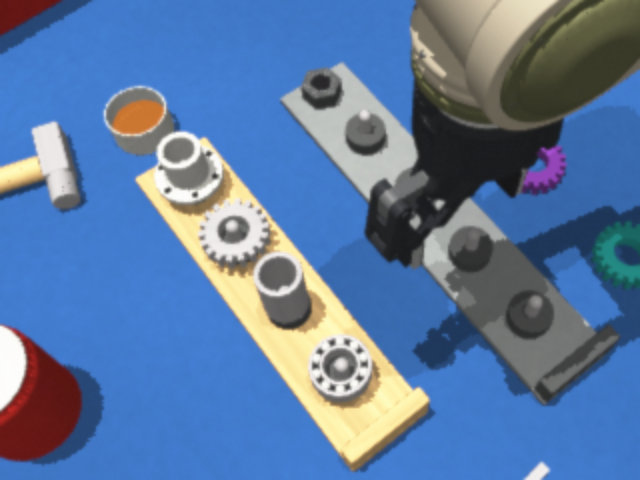

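View pics/side4.png

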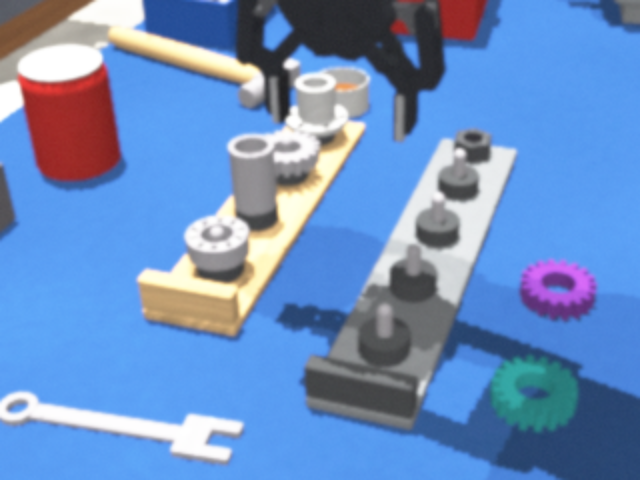

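Both views show the bearing (340,368 in the scene crop) beside the wooden end block, then sleeve, gear and flange, all flat on their seats. The gripper is clear of them.

```bash
python3 -c "
from station import r
print(r.finish_job())"
```

```text
the job is handed in; nothing more can be done
None
```

I moved all four parts to the wooden rack in reverse order (bearing next to the end block, then sleeve, gear and flange), each the same way up and flat on its seat in the final camera check, and handed the job in at about 26 s.

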